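Cap the coolant standpipe with a cam-arm coupling

ROBOT

A 6-joint arm with a two-finger parallel gripper is mounted at the origin on the work surface. World frame = base frame: x ahead of the robot, y to its left, z up, the work surface at z = 0. Lengths are in mm, angles in rad, forces in N, time in s.
With the tool pointing down it reaches from about 275 to 750 mm from the base axis. Payload 10.2 kg.
Tool frame: the origin (TCP) lies at the very end of the fingers, on their centre line; the grasp point (between the pads) lies 19 mm behind it; z points along the fingers, y is the direction in which the jaws open and shut (so a half turn about z gives the same grasp; the last joint's range is limited). The gripper opens to 85 mm and grips with 20 to 120 N. Pads are 22 mm wide; open, the fingers measure 114 mm over their backs; the gripper's body (76 mm by 85 mm) begins 54 mm behind the grasp point. The pads swing forward as they close: fully open they stand 13 mm farther back than shut.
Start: joints at [-1.345, 0.313, 1.498, -0, 1.331, -0.223], TCP at [227.778, -473.02, 231.294] pointing down, gripper open.
Joint ranges: [-2.94, 2.94], [-0.97, 2.17], [0.19, 2.56], [-1.23, 4.37], [0.02, 3.11], [-2.88, 2.88]. Speed limits (rad/s): [2.39, 2.39, 3.01, 3.14, 3.14, 3.14].

INTERFACE

Orientations are given as a unit quaternion [w, x, y, z].
In Python, from rig import ctrl, eyes, order gives the robot as it stands.
- The arm moves only by the tool move_arm, never from a script. Its argument "deltas" is a list of rows, each a list of 6 numbers: the shift along the tool's x, y, z in cm, then the turn, a rotation vector about the tool's x, y, z in degrees. A call has exactly 10 rows; each row shifts and turns the commanded pose from where the row before left it, along the tool's axes as they then stand; what a row does not reach is not made up. A row lasts 1/10 s, in which the tool goes at most 50 mm and 8.59 degrees, less where a joint would pass 70% of its speed; a pose out of reach is approached as far as the arm can. A call is refused whole if a number of a shift passes 5 or a number of a turn 8.59, either way. A call with a gripper value outside its range is refused whole. "grip" is the finger opening in cm, from 0 to 8.54, set as the call begins (left out, the last holds). The fingers move at their own pace and stop on an object; "newtons" is the grip in N (left out, the last holds). Time passes only in rows, so rows that do not move let the fingers close, or fill a call up. It gives the time, the measured TCP pose, the force and the opening at its end, in the units of the state.
- ctrl.sense(): the state, without advancing time (a new reading comes with each control period).
- eyes.capture(name): name is "side" or "top"; returns the picture (480x640x3 uint8, blue, green, red); there is no depth.
- eyes.camera_params(name): a dict with "K" (3x3 intrinsics, pixels), "k1" (the pictures are not rectified: a ray, as slopes to the right and down, at radius r is drawn at 1 + k1 r^2 times it, then the intrinsics apply), "camera_from_world" (4x4, takes a point from world to camera coordinates). Camera axes: x right, y down, z forward; pixel columns grow to the right and rows downward; lengths in mm; the calibration is good to about 2 mm. A picture is of the moment at which its call begins. camera_params takes no time and is no camera call.
- order.finish_job(): hands the job in, once; it reports no verdict.
The state is a dict: "time_s": time; "joints": joint angles; "dq": joint speeds; "tau": joint torques, N m; "eef_pos": TCP position; "ee_rot": TCP orientation; "force": force on the tool from outside, world axes, zero at the start; "wrist_torque": the same for the moment, N m; "grip_width": opening from 0.0 (shut) to 1.0 (fully open).
Only numpy, scipy, OpenCV 4.12 (cv2) and the standard library are available. Lean on these libraries where they do the work, as an engineer would, in place of code of your own. Each camera call takes 0.05 s, during which the arm holds its last target.

TASK

Pick up the aluminium coupling cap with the two cam arms, set it over the grooved adaptor on top of the coolant standpipe and push it down fully home, pressing in the adaptor's stiff valve poppet, with both arms still out. Then swing one cam arm fully down to its stop, and after it the other, so that the cap is locked on. Leave the clear parts box, the file and the V-block where they are.

Things in the scene. Friction and masses are not known exactly. Their poses are not given: they have to be found in the camera images.
- coupling_grip (a point): middle of the grip rib of the loose aluminium coupling cap (0.54 kg, cup of 62 mm diameter, standing mouth down), on the cup's axis, 78 mm above its mouth; z up. The rib is 54 mm long (x), 26 mm thick (y), 36 mm high; it stands on a 64 mm disc whose top is 59 mm above the mouth. The arms stick out along +y and -y. Any turn about z will do on the adaptor
- coupling_seat (a point): centre of the flat ceiling inside the coupling's bore (bore 49 mm wide, 51 mm deep), 51 mm above its mouth and 27 mm below coupling_grip; fully home it lies on adaptor_top. Axes as coupling_grip
- cam_a (a joint): hinge of the cam arm on the coupling's +y side, rad: 0 = the arm sticks straight out level, negative = up and out (stop at -0.6), positive = swung down; fully down, at its stop, it hangs 1.25 rad (72 degrees) below level. Stiff hinge: stays where it is left; takes 0.10 N m, about 1.5 to 2 N near its end
- cam_a_pivot (a point): centre of that arm's hinge pin: 35 mm to the coupling's +y of the coupling's axis and 22 mm above its mouth. The hinge axis is level and at right angles to the arm
- cam_a_end (a point): centre of that arm's rounded end, 78 mm from its pin. The arm is a straight steel bar 14 mm wide and 9 mm thick from the pin out to a round end of 20 mm diameter; its x axis points outwards along the arm, y along the hinge axis, z out of its upper face
- cam_b (a joint): hinge of the cam arm on the coupling's -y side, rad: 0 = the arm sticks straight out level, negative = up and out (stop at -0.6), positive = swung down; fully down, at its stop, it hangs 1.25 rad (72 degrees) below level. Stiff hinge: stays where it is left; takes 0.10 N m, about 1.5 to 2 N near its end
- cam_b_pivot (a point): centre of that arm's hinge pin: 35 mm to the coupling's -y of the coupling's axis and 22 mm above its mouth. The hinge axis is level and at right angles to the arm
- cam_b_end (a point): centre of that arm's rounded end, 78 mm from its pin. The arm is a straight steel bar 14 mm wide and 9 mm thick from the pin out to a round end of 20 mm diameter; its x axis points outwards along the arm, y along the hinge axis, z out of its upper face
- adaptor_top (a point): centre of the adaptor's flat top, 165 mm above the bench, on an upright steel standpipe fixed to the bench; z up. Lip 45 mm wide, 24 mm tall, top edge chamfered 5 mm; below it a groove 32 mm wide, 20.5 mm high, that takes the arms' noses once the coupling is home (if it stands high they hit the lip). Foot plate 130 x 130 x 12 mm; a side branch to its +x, under 75 mm high, 77 mm out
- poppet (a joint): brass valve poppet, 22 mm wide, in the middle of the adaptor's top, m: 0 = stands 15 mm proud of adaptor_top, 0.015 = pressed in flush. No spring but stiff: it takes 16 N to move it, more than the coupling weighs, and stays where it is pushed; until pressed in, a coupling set on the adaptor stands up to 15 mm high
- partsbox: open clear plastic box 130 x 180 x 75 mm with metal bits, origin at the centre of its underside; leave alone
- file: flat file with black handle, 290 mm long along its x, lying on the bench, origin on the bench near the joint of handle and blade; leave alone
- vblock: steel V-block 70 x 50 x 50 mm, origin at the centre of its underside; leave alone
There are look-alikes about, which are no part of the job. Leave any orange or red look-alike of the part that bears coupling_grip alone.

How it is judged:
By the outcome, as a careful person would: the job done as asked, in the order asked, and still so for the second after the job is handed in, with the robot touching nothing.
It also fails if it takes over 72 s, if anything falls off the work surface, if the arm or the gripper's body presses on something with over 40 N, if the wrist force passes 120 N, or if a joint passes its speed limit or range.

## Working session

There is one attempt and no reset: what is moved stays moved. The work goes in short steps, Python scripts to look and compute and a tool call to move; the robot and the scene stay as the last step left them, time stands still between calls to the robot, and variables do not carry over. Pictures are saved under pics/ and viewed, and the job is handed in when it is done.

Besides the shell and the picture viewer there is one more tool, called after "Call:" by a JSON object that holds its "fn" and its "kwargs", one argument or row to a line. move_arm: Moves the arm, as the interface text tells. Its arguments: {"type":"object","properties":{"deltas":{"type":"array"},"grip":{"type":"number"},"newtons":{"type":"number"}},"required":["deltas"]}

```bash
ls; mkdir -p pics; python3 - <<'E'
from rig import ctrl, eyes, order
import cv2
for n in ("side","top"):
    cv2.imwrite(f"pics/{n}0.png",eyes.capture(n))
    p=eyes.camera_params(n);print(n,p)
print(ctrl.sense())
E
```

```text
pics
side {'K': array([[552.27552154,   0.        , 320.6345836 ],
       [  0.        , 552.27552154, 246.70155402],
       [  0.        ,   0.        ,   1.        ]]), 'k1': -0.00946579263409259, 'camera_from_world': array([[ 9.98461946e-01, -5.53570171e-02,  3.05654866e-03,
        -5.16045980e+02],
       [-3.71537046e-02, -7.09016181e-01, -7.04212792e-01,
         8.03380226e+01],
       [ 4.11502620e-02,  7.03016113e-01, -7.09982395e-01,
         1.68051219e+03],
       [ 0.00000000e+00,  0.00000000e+00,  0.00000000e+00,
         1.00000000e+00]])}
top {'K': array([[597.24123691,   0.        , 319.32071764],
       [  0.        , 597.24123691, 240.48631338],
       [  0.        ,   0.        ,   1.        ]]), 'k1': -0.1769530638044755, 'camera_from_world': array([[ 6.73561748e-04, -9.99994906e-01, -3.12001800e-03,
        -3.66162559e+01],
       [-9.87765449e-01, -1.78765286e-04, -1.55946743e-01,
         5.37383258e+02],
       [ 1.55945391e-01,  3.18688574e-03, -9.87760537e-01,
         1.71161169e+03],
       [ 0.00000000e+00,  0.00000000e+00,  0.00000000e+00,
         1.00000000e+00]])}
{'time_s': 0.1, 'joints': array([-1.34540713e+00,  3.13395661e-01,  1.49839435e+00, -2.74947646e-06,
        1.33101015e+00, -2.23389447e-01]), 'dq': array([ 0.00018416, -0.0016588 , -0.00165664, -0.00032924, -0.00184056,
       -0.00047241]), 'tau': array([ 2.46304429e-03, -4.12893641e+01, -2.60144234e+01, -2.52675909e-04,
        2.98333849e-03, -1.15826299e-05]), 'eef_pos': array([ 227.71659964, -472.77152709,  230.77896718]), 'ee_rot': array([-6.03752314e-04,  9.74929921e-01,  2.22511314e-01, -1.93888603e-06]), 'force': array([ 0.34293369, -0.19859248,  0.09454393]), 'wrist_torque': array([-0.00171475, -0.019573  , -0.00305057]), 'grip_width': 1.0004846239268117}
```

View pics/side0.png

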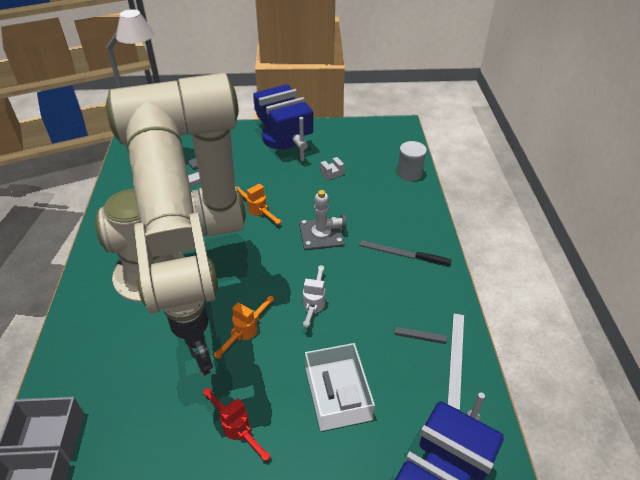

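View pics/top0.png

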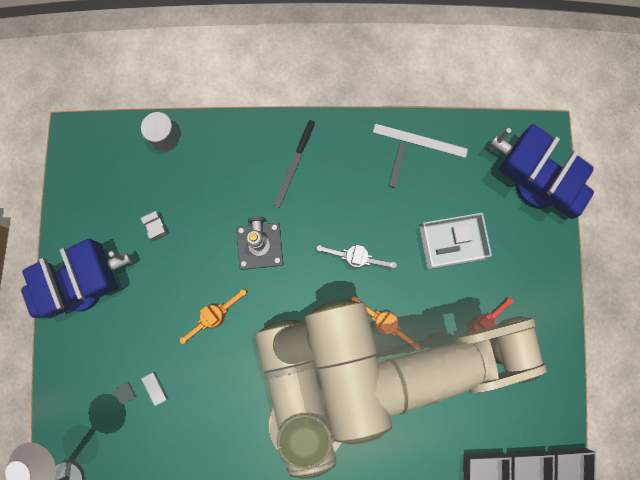

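The loose silver cap shows at side (314,293) and top (357,256). The look-alikes are two orange ones at side (257,203) and (244,322) and a red one at (236,420). Only the silver one is aluminium. The adaptor with its brass poppet is at side (321,195) and top (254,238). I'll confirm all this with enlarged crops.

```bash
python3 - <<'E'
import cv2,numpy as np
s=cv2.imread("pics/side0.png");t=cv2.imread("pics/top0.png")
def z(im,x,y,w,h,f):return cv2.resize(im[y:y+h,x:x+w],None,fx=f,fy=f,interpolation=cv2.INTER_CUBIC)
a=z(s,270,180,100,150,4);b=z(t,230,205,175,75,4)
cv2.imwrite("pics/sc.png",a);cv2.imwrite("pics/tc.png",b)
E
```

```text
(no output)
```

View pics/sc.png

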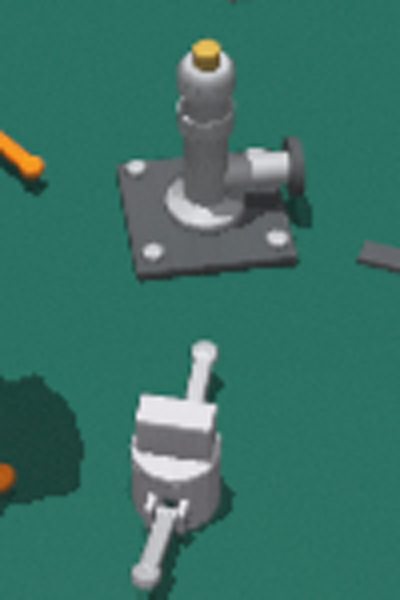

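View pics/tc.png

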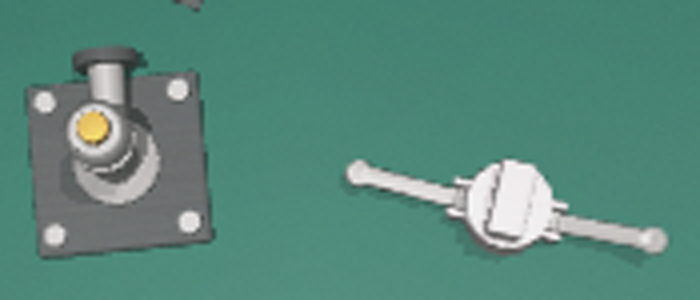

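The crops confirm it: the silver cap has its rib across and both arms roughly level, and the adaptor has a brass poppet and grey base. Next I'll fit the poses.

```bash
cat > h.py <<'E'
import numpy as np
from rig import ctrl, eyes, order
from scipy.optimize import least_squares
P={n:eyes.camera_params(n) for n in("side","top")}
def proj(n,p):
    c=P[n]; q=c["camera_from_world"]@np.r_[p,1]; s=q[:2]/q[2]; s=s*(1+c["k1"]*(s@s)); return c["K"][:2,:2]@s+c["K"][:2,2]
def cap(v):
    x,y,th,a,b=v[:5]; z=v[5] if len(v)>5 else 0
    c,s=np.cos(th),np.sin(th); W=lambda X,Y,Z:np.array([x+c*X-s*Y,y+s*X+c*Y,z+Z])
    return dict(rc=W(0,0,96),r1=W(-27,13,96),r2=W(27,13,96),r3=W(27,-13,96),r4=W(-27,-13,96),
      ea=W(0,35+78*np.cos(a),22-78*np.sin(a)),eb=W(0,-35-78*np.cos(b),22-78*np.sin(b)))
E
python3 - <<'E'
from h import *
S=lambda X,Y:np.array([270+(X+.5)/4-.5,180+(Y+.5)/4-.5])
T=lambda X,Y:np.array([230+(X+.5)/4-.5,205+(Y+.5)/4-.5])
obs=[("side","r1",S(140,396)),("side","r2",S(217,404)),("side","r3",S(214,432)),("side","r4",S(137,422)),("side","ea",S(204,352)),("side","eb",S(147,574)),
("top","r2",T(503,160)),("top","r3",T(537,163)),("top","r4",T(521,238)),("top","r1",T(487,232)),("top","ea",T(357,173)),("top","eb",T(655,240))]
f=lambda v:np.concatenate([proj(n,cap(v)[k])-o for n,k,o in obs])
r=least_squares(f,[510,-70,0,0,0]);print(r.x);print(r.fun.reshape(-1,2).round(1).tolist())
g=lambda v:np.concatenate([proj("side",np.r_[v,180])-S(206,45),proj("top",np.r_[v,180])-T(93,125)])
r=least_squares(g,[510,100]);print(r.x,r.fun)
g=lambda v:np.concatenate([proj("side",v)-S(206,45),proj("top",v)-T(93,125)])
r=least_squares(g,[510,100,180]);print(r.x,r.fun)
s=ctrl.sense();print(s['eef_pos'])
E
```

```text
[ 4.89597293e+02 -1.46407879e+02 -2.28161936e-01 -1.70457950e-01
 -3.66822718e-01]
[[0.5, -1.2], [0.4, -0.6], [-0.5, -0.6], [-0.5, -0.7], [0.1, 0.1], [0.3, 0.1], [0.3, -0.6], [0.7, 0.7], [0.6, 0.3], [0.1, -0.3], [0.8, 0.5], [-0.2, -0.1]]
[527.1648834  144.10993929] [ 0.45892562  0.40301935 -0.25435249  0.39834866]
[526.84561223 143.01317073 182.81853517] [ 0.37816279 -0.08374137  0.02882848  0.34507582]
[ 227.71659964 -472.77152709  230.77896718]
```

```bash
cat >> h.py <<'E'
from scipy.spatial.transform import Rotation as Ro
def rot(q): return Ro.from_quat(np.r_[q[1:],q[0]])
def down(yaw,tiltvec=(0,0,0)):  # tool z down, tool x at yaw (rad); then world-axis rotvec tilt
    c,s=np.cos(yaw),np.sin(yaw); return Ro.from_rotvec(tiltvec)*Ro.from_matrix(np.array([[c,s,0],[s,-c,0],[0,0,-1]]))
def plan(p,R,tp,tR,n):
    """rows: even split, tool axes; shift first then turn, n rows"""
    rv=(R.inv()*tR).as_rotvec(); out=[];
    for i in range(n):
        d=R.inv().apply((tp-p)/(n-i))/10; r=np.degrees(rv)/n
        d=d.round(2);r=r.round(2)
        p=p+R.apply(d*10);R=R*Ro.from_rotvec(np.radians(r)); out.append([*d.tolist(),*r.tolist()])
    return out,p,R
def state():
    s=ctrl.sense();R=rot(s['ee_rot']);print('t',s['time_s'],'pos',s['eef_pos'].round(1),'yaw',np.degrees(np.arctan2(*R.as_matrix()[[1,0],0])).round(1),'z',R.as_matrix()[:,2].round(3),'F',s['force'].round(1),'g',round(s['grip_width'],3),'q',s['joints'].round(2)); return s['eef_pos'],R
E
python3 - <<'E'
from h import *
p,R=state()
tp=np.array([489.6,-146.4,230])
o,a,b=plan(p,R,tp,down(-.228),10)
for r in o:print(r)
print(a)
E
```

```text
t 0.1 pos [ 227.7 -472.8  230.8] yaw 25.7 z [-0.     0.001 -1.   ] F [ 0.3 -0.2  0.1] g 1.0 q [-1.35  0.31  1.5  -0.    1.33 -0.22]
[3.78, -1.8, 0.01, -0.01, 0.0, 3.88]
[3.64, -2.06, 0.01, -0.01, 0.0, 3.88]
[3.5, -2.3, 0.01, -0.01, 0.0, 3.88]
[3.33, -2.53, 0.01, -0.01, 0.0, 3.88]
[3.16, -2.75, 0.01, -0.01, 0.0, 3.88]
[2.96, -2.95, 0.01, -0.01, 0.0, 3.88]
[2.75, -3.15, 0.01, -0.01, 0.0, 3.88]
[2.54, -3.33, 0.01, -0.01, 0.0, 3.88]
[2.3, -3.49, 0.0, -0.01, 0.0, 3.88]
[2.07, -3.64, 0.01, -0.01, 0.0, 3.88]
[ 489.62641367 -146.43296195  229.99237203]
```

Call:
{"fn": "move_arm", "kwargs": {
  "deltas": [
    [3.8,-1.8,0,0,0,3.9],
    [3.6,-2.1,0,0,0,3.9],
    [3.5,-2.3,0,0,0,3.9],
    [3.3,-2.5,0,0,0,3.9],
    [3.2,-2.7,0,0,0,3.9],
    [3.0,-2.9,0,0,0,3.9],
    [2.7,-3.2,0,0,0,3.9],
    [2.5,-3.3,0,0,0,3.9],
    [2.3,-3.5,0,0,0,3.9],
    [2.1,-3.6,0,0,0,3.7]
  ],
  "grip": 8.5,
  "newtons": 100
}}

```text
time_s: 1.1
eef_pos: [490.6, -146.5, 231.1]
ee_rot: [-0.0, 0.993, -0.115, -0.0]
force: [0.2, -1.1, -0.2]
grip_width: 0.995
```

```bash
python3 - <<'E'
from h import *
p,R=state()
o,a,b=plan(p,R,np.array([489.6,-146.4,110]),down(-.228),10)
print(o[0],R.inv().apply(np.array([489.6,-146.4,110])-p)/10)
import cv2
for n in("side","top"):cv2.imwrite(f"pics/{n}1.png",eyes.capture(n))
s=cv2.imread("pics/side1.png");t=cv2.imread("pics/top1.png")
z=lambda im,x,y,w,h,f:cv2.resize(im[y:y+h,x:x+w],None,fx=f,fy=f,interpolation=cv2.INTER_CUBIC)
cv2.imwrite("pics/s1c.png",np.hstack([z(s,240,160,130,180,3),z(t,230,180,130,180,3)]))
E
```

```text
t 1.1 pos [ 490.6 -146.5  231.1] yaw -13.2 z [-0.  0. -1.] F [ 0.2 -1.1 -0.2] g 0.995 q [-0.52  0.28  1.54 -0.    1.32  1.28]
[-0.01, 0.0, 1.21, -0.0, 0.0, -0.02] [-0.09857902  0.0140928  12.11351004]
```

View pics/s1c.png

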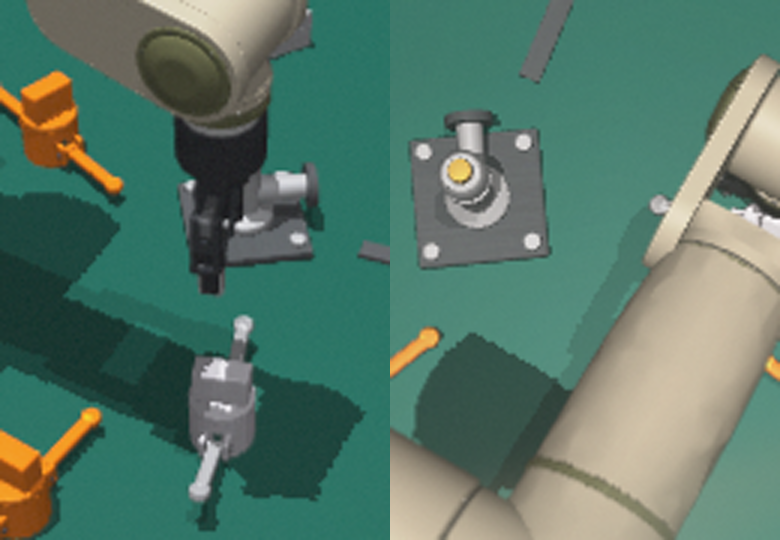

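The fingers are above the cap and aligned with its rib. I'll descend and then close.

Call:
{"fn": "move_arm", "kwargs": {
  "deltas": [
    [-0.1,0,2.5,0,0,0],
    [0,0,2.5,0,0,0],
    [0,0,2.5,0,0,0],
    [0,0,2.5,0,0,0],
    [0,0,2.5,0,0,0],
    [0,0,1.5,0,0,0],
    [0,0,1.3,0,0,0],
    [0,0,1.1,0,0,0],
    [0,0,0,0,0,0],
    [0,0,0,0,0,0]
  ]
}}

```text
time_s: 2.2
eef_pos: [488.9, -148.2, 67.6]
ee_rot: [0.0, 0.993, -0.114, 0.0]
force: [-0.3, 0.3, 0.1]
grip_width: 0.995
```

Call:
{"fn": "move_arm", "kwargs": {
  "deltas": [
    [0,0,0,0,0,0],
    [0,0,0,0,0,0],
    [0,0,0,0,0,0],
    [0,0,0,0,0,0],
    [0,0,0,0,0,0],
    [0,0,0,0,0,0],
    [0,0,0,0,0,0],
    [0,0,0,0,0,0],
    [0,0,0,0,0,0],
    [0,0,0,0,0,0]
  ],
  "grip": 1.5,
  "newtons": 100
}}

```text
time_s: 3.2
eef_pos: [489.1, -147.8, 67.6]
ee_rot: [-0.0, 0.993, -0.114, 0.0]
force: [0.4, 2.2, 5.4]
grip_width: 0.289
```

Call:
{"fn": "move_arm", "kwargs": {
  "deltas": [
    [0,0,-1,0,0,0],
    [0,0,-2,0,0,0],
    [0,0,-2.5,0,0,0],
    [0,0,-3,0,0,0],
    [0,0,-3,0,0,0],
    [0,0,-3,0,0,0],
    [0,0,-3,0,0,0],
    [0,0,-2.5,0,0,0],
    [0,0,-1,0,0,0],
    [0,0,0,0,0,0]
  ]
}}

```text
time_s: 4.2
eef_pos: [488.9, -148.1, 277.8]
ee_rot: [0.0, 0.993, -0.114, 0.0]
force: [0.3, -0.3, -5.6]
grip_width: 0.283
```

```bash
python3 - <<'E'
from h import *
p,R=state()
o,a,b=plan(p,R,np.array([527,143.5,p[2]]),down(0),10)
for r in o:print(r)
import cv2
for n in("side","top"):cv2.imwrite(f"pics/{n}2.png",eyes.capture(n))
s=cv2.imread("pics/side2.png");t=cv2.imread("pics/top2.png")
z=lambda im,x,y,w,h,f:cv2.resize(im[y:y+h,x:x+w],None,fx=f,fy=f,interpolation=cv2.INTER_CUBIC)
cv2.imwrite("pics/s2c.png",np.hstack([z(s,240,120,130,180,3),z(t,300,180,130,180,3)]))
E
```

```text
t 4.2 pos [ 488.9 -148.1  277.8] yaw -13.1 z [ 0.001 -0.001 -1.   ] F [ 0.3 -0.3 -5.6] g 0.283 q [-0.52  0.25  1.46 -0.    1.43  1.28]
[-0.29, -2.93, -0.0, 0.0, -0.01, -1.31]
[-0.22, -2.93, -0.0, 0.0, -0.01, -1.31]
[-0.16, -2.94, -0.0, 0.0, -0.01, -1.31]
[-0.09, -2.94, -0.0, 0.0, -0.01, -1.31]
[-0.02, -2.94, -0.0, 0.0, -0.01, -1.31]
[0.05, -2.94, -0.0, 0.0, -0.01, -1.31]
[0.11, -2.94, -0.0, 0.0, -0.01, -1.31]
[0.18, -2.93, -0.01, 0.0, -0.01, -1.31]
[0.25, -2.93, -0.0, 0.0, -0.01, -1.31]
[0.31, -2.93, -0.01, 0.0, -0.01, -1.31]
```

View pics/s2c.png

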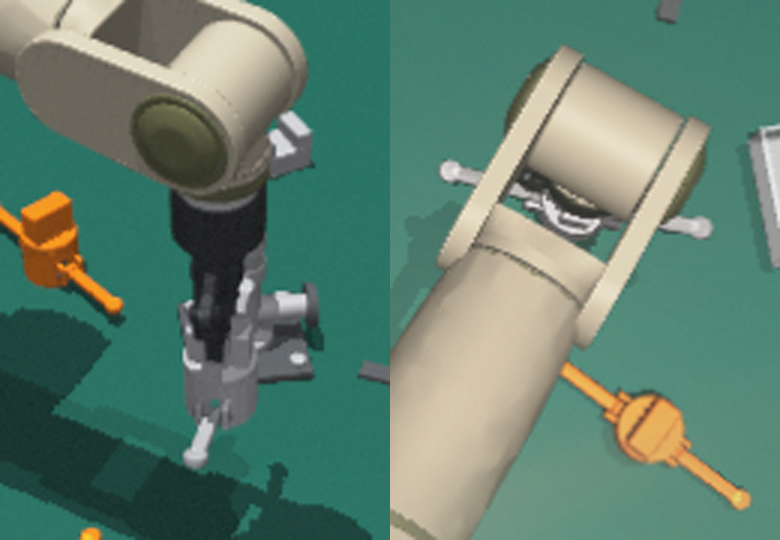

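Call:
{"fn": "move_arm", "kwargs": {
  "deltas": [
    [-0.3,-2.9,0,0,0,-1.3],
    [-0.2,-2.9,0,0,0,-1.3],
    [-0.2,-2.9,0,0,0,-1.3],
    [-0.1,-2.9,0,0,0,-1.3],
    [0,-2.9,0,0,0,-1.3],
    [0,-2.9,0,0,0,-1.3],
    [0.1,-2.9,0,0,0,-1.3],
    [0.2,-2.9,0,0,0,-1.3],
    [0.2,-2.9,0,0,0,-1.3],
    [0.3,-2.9,0,0,0,-1.3]
  ]
}}

```text
time_s: 5.3
eef_pos: [525.0, 141.5, 275.4]
ee_rot: [0.0, 1.0, -0.0, -0.002]
force: [-1.4, -0.2, -5.7]
grip_width: 0.286
```

```bash
python3 - <<'E'
from h import *
p,R=state()
print(R.inv().apply(np.array([526.3,142.2,p[2]])-p)/10)
import cv2
for n in("side","top"):cv2.imwrite(f"pics/{n}3.png",eyes.capture(n))
s=cv2.imread("pics/side3.png");t=cv2.imread("pics/top3.png")
z=lambda im,x,y,w,h,f:cv2.resize(im[y:y+h,x:x+w],None,fx=f,fy=f,interpolation=cv2.INTER_CUBIC)
cv2.imwrite("pics/s3c.png",np.hstack([z(s,270,90,100,150,4),z(t,210,160,100,150,4)]))
E
```

```text
t 5.3 pos [525.  141.5 275.4] yaw -0.0 z [-0.003 -0.    -1.   ] F [-1.4 -0.2 -5.7] g 0.286 q [ 0.05  0.33  1.36 -0.    1.46  1.62]
[ 0.12726216 -0.07446009 -0.00043912]
```

View pics/s3c.png

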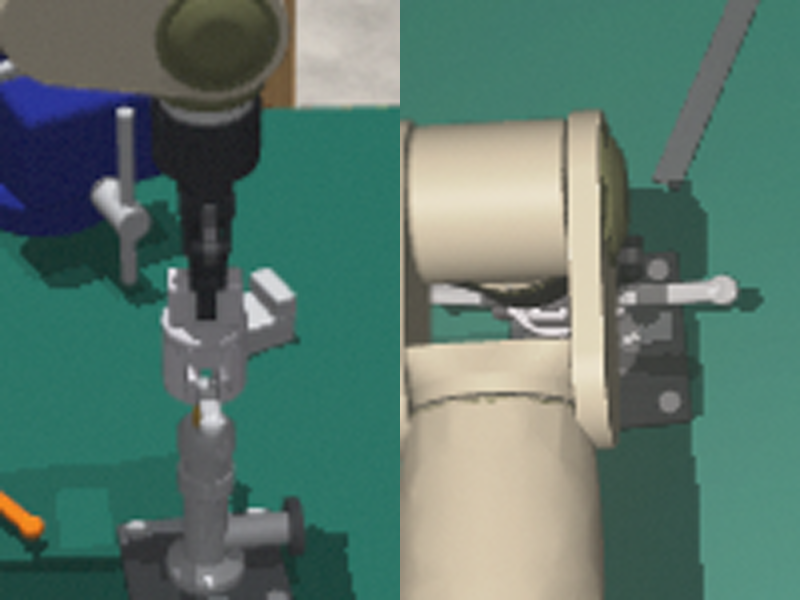

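Call:
{"fn": "move_arm", "kwargs": {
  "deltas": [
    [0.17,-0.07,0.5,0,0,0],
    [0,0,1,0,0,0],
    [0,0,1,0,0,0],
    [0,0,0.7,0,0,0],
    [0,0,0.7,0,0,0],
    [0,0,0.7,0,0,0],
    [0,0,0.7,0,0,0],
    [0,0,0.7,0,0,0],
    [0,0,0,0,0,0],
    [0,0,0,0,0,0]
  ]
}}

```text
time_s: 6.4
eef_pos: [527.3, 141.1, 217.4]
ee_rot: [-0.0, 1.0, -0.001, 0.0]
force: [-0.5, -0.7, -5.0]
grip_width: 0.283
```

```bash
python3 - <<'E'
from h import *
p,R=state()
import cv2
s=eyes.capture("side")
z=lambda im,x,y,w,h,f:cv2.resize(im[y:y+h,x:x+w],None,fx=f,fy=f,interpolation=cv2.INTER_CUBIC)
cv2.imwrite("pics/s4c.png",z(s,270,90,100,150,4))
E
```

```text
t 6.4 pos [527.3 141.1 217.4] yaw -0.1 z [ 0.  0. -1.] F [-0.5 -0.7 -5. ] g 0.283 q [ 0.05  0.37  1.46 -0.    1.32  1.62]
```

View pics/s4c.png

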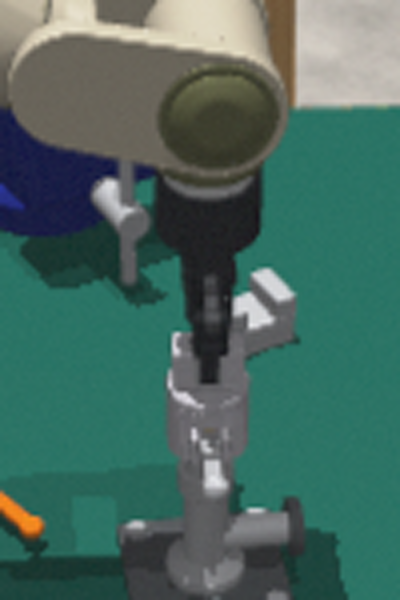

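The cap is over the lip with no side load. I'll keep going and press the poppet in slowly.

Call:
{"fn": "move_arm", "kwargs": {
  "deltas": [
    [0,0,0.5,0,0,0],
    [0,0,0.5,0,0,0],
    [0,0,0.5,0,0,0],
    [0,0,0.4,0,0,0],
    [0,0,0.3,0,0,0],
    [0,0,0.3,0,0,0],
    [0,0,0.3,0,0,0],
    [0,0,0.2,0,0,0],
    [0,0,0.2,0,0,0],
    [0,0,0,0,0,0]
  ]
}}

```text
time_s: 7.45
eef_pos: [527.2, 141.0, 186.9]
ee_rot: [0.0, 1.0, -0.001, 0.001]
force: [-5.5, -1.0, 8.0]
grip_width: 0.281
```

Call:
{"fn": "move_arm", "kwargs": {
  "deltas": [
    [0,0,0.2,0,0,0],
    [0,0,0.2,0,0,0],
    [0,0,0.1,0,0,0],
    [0,0,0.1,0,0,0],
    [0,0,0,0,0,0],
    [0,0,0,0,0,0],
    [0,0,0,0,0,0],
    [0,0,0,0,0,0],
    [0,0,0,0,0,0],
    [0,0,0,0,0,0]
  ]
}}

```text
time_s: 8.45
eef_pos: [527.3, 141.1, 181.4]
ee_rot: [0.0, 1.0, -0.001, 0.001]
force: [-7.2, -1.2, 11.8]
grip_width: 0.28
```

Call:
{"fn": "move_arm", "kwargs": {
  "deltas": [
    [-0.05,0,0,0,0,0],
    [-0.05,0,0,0,0,0],
    [0,0,0.1,0,0,0],
    [0,0,0.1,0,0,0],
    [0,0,0,0,0,0],
    [0,0,0,0,0,0],
    [0,0,0,0,0,0],
    [0,0,0,0,0,0],
    [0,0,0,0,0,0],
    [0,0,0,0,0,0]
  ]
}}

```text
time_s: 9.45
eef_pos: [527.2, 141.1, 181.3]
ee_rot: [0.0, 1.0, -0.001, 0.003]
force: [-8.9, -0.2, 23.3]
grip_width: 0.284
```

Call:
{"fn": "move_arm", "kwargs": {
  "deltas": [
    [-0.1,0,0,0,0,0],
    [0,0,0.1,0,0,0],
    [0,0,0.1,0,0,0],
    [0,0,0,0,0,0],
    [0,0,0,0,0,0],
    [0,0,0,0,0,0],
    [0,0,0,0,0,0],
    [0,0,0,0,0,0],
    [0,0,0,0,0,0],
    [0,0,0,0,0,0]
  ]
}}

```text
time_s: 10.45
eef_pos: [527.2, 141.1, 181.2]
ee_rot: [0.0, 1.0, -0.001, 0.005]
force: [-8.4, 0.1, 35.0]
grip_width: 0.287
```

```bash
python3 - <<'E'
from h import *
p,R=state()
import cv2
z=lambda im,x,y,w,h,f:cv2.resize(im[y:y+h,x:x+w],None,fx=f,fy=f,interpolation=cv2.INTER_CUBIC)
s=eyes.capture("side")
cv2.imwrite("pics/s5c.png",z(s,270,90,100,150,4))
E
```

```text
t 10.45 pos [527.2 141.1 181.2] yaw -0.1 z [ 0.009 -0.    -1.   ] F [-8.4  0.1 35. ] g 0.287 q [ 0.05  0.4   1.52 -0.    1.22  1.62]
```

View pics/s5c.png

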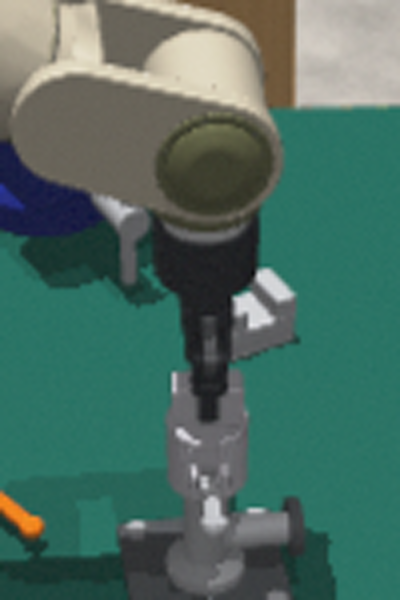

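The cap is home: z holds at 181.2 while the force rises. I'll relax the press, release, and retreat upward.

Call:
{"fn": "move_arm", "kwargs": {
  "deltas": [
    [0.1,0,-0.15,0,0,0],
    [0,0,-0.15,0,0,0],
    [0,0,0,0,0,0],
    [0,0,0,0,0,0],
    [0,0,0,0,0,0],
    [0,0,0,0,0,0],
    [0,0,0,0,0,0],
    [0,0,0,0,0,0],
    [0,0,0,0,0,0],
    [0,0,0,0,0,0]
  ]
}}

```text
time_s: 11.5
eef_pos: [527.2, 141.1, 181.3]
ee_rot: [0.0, 1.0, -0.001, 0.002]
force: [-4.9, -1.2, 15.1]
grip_width: 0.285
```

Call:
{"fn": "move_arm", "kwargs": {
  "deltas": [
    [0,0,0,0,0,0],
    [0,0,0,0,0,0],
    [0,0,0,0,0,0],
    [0,0,0,0,0,0],
    [0,0,0,0,0,0],
    [0,0,0,0,0,0],
    [0,0,0,0,0,0],
    [0,0,-1,0,0,0],
    [0,0,-2,0,0,0],
    [0,0,-3,0,0,0]
  ],
  "grip": 8.5
}}

```text
time_s: 12.5
eef_pos: [525.7, 141.0, 238.6]
ee_rot: [0.0, 1.0, -0.001, -0.001]
force: [0.6, 0.3, -0.1]
grip_width: 0.994
```

Call:
{"fn": "move_arm", "kwargs": {
  "deltas": [
    [0,0,-3,0,0,0],
    [-1,0,-1,0,0,0],
    [-3,0,0,0,0,0],
    [-4,0,0,0,0,0],
    [-4,0,0,0,0,0],
    [-4,0,0,0,0,0],
    [-2,0,0,0,0,0],
    [0,0,0,0,0,0],
    [0,0,0,0,0,0],
    [0,0,0,0,0,0]
  ],
  "grip": 0
}}

```text
time_s: 13.5
eef_pos: [346.7, 141.2, 278.1]
ee_rot: [0.0, 1.0, -0.001, -0.0]
force: [0.1, 0.1, -0.7]
grip_width: -0.001
```

```bash
python3 - <<'E'
from h import *
p,R=state()
import cv2
for n in("side","top"):cv2.imwrite(f"pics/{n}6.png",eyes.capture(n))
s=cv2.imread("pics/side6.png");t=cv2.imread("pics/top6.png")
z=lambda im,x,y,w,h,f:cv2.resize(im[y:y+h,x:x+w],None,fx=f,fy=f,interpolation=cv2.INTER_CUBIC)
cv2.imwrite("pics/s6c.png",np.hstack([z(s,270,130,100,150,4),z(t,200,160,100,150,4)]))
E
```

```text
t 13.5 pos [346.7 141.2 278.1] yaw -0.1 z [-0. -0. -1.] F [ 0.1  0.1 -0.7] g -0.001 q [ 0.07 -0.07  1.81 -0.    1.4   1.64]
```

View pics/s6c.png

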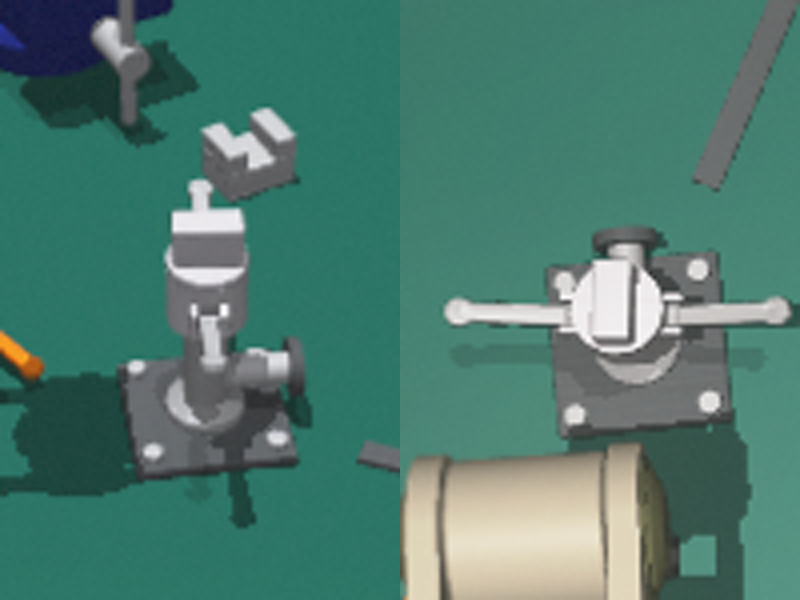

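```bash
python3 - <<'E'
from h import *
S=lambda X,Y:np.array([270+(X+.5)/4-.5,130+(Y+.5)/4-.5])
T=lambda X,Y:np.array([200+(X+.5)/4-.5,160+(Y+.5)/4-.5])
obs=[("side","r1",S(173,210)),("side","r2",S(244,211)),("side","r3",S(241,236)),("side","r4",S(172,234)),("side","ea",S(200,187)),("side","eb",S(212,349)),
("top","r2",T(193,261)),("top","r3",T(228,260)),("top","r4",T(228,341)),("top","r1",T(195,341)),("top","ea",T(58,311)),("top","eb",T(378,311))]
f=lambda v:np.concatenate([proj(n,cap(v)[k])-o for n,k,o in obs])
r=least_squares(f,[527,142,0,-.2,-.4,114]);print(r.x);print(r.fun.reshape(-1,2).round(1).tolist())
c=cap(r.x);print(c['ea'],c['eb'])
E
```

```text
[ 5.26615363e+02  1.41104634e+02 -1.19627485e-02 -2.56490013e-01
 -4.76209063e-01  1.10959327e+02]
[[-0.5, 0.3], [-0.4, -0.4], [0.9, -1.2], [0.0, -0.2], [0.3, 0.1], [0.4, 1.0], [0.2, -0.1], [1.1, 0.3], [0.5, 0.0], [-0.9, -0.1], [1.0, 0.2], [-1.8, 0.2]]
[527.93659723 251.54506866 152.74690961] [525.36741915  36.79044756 168.71556602]
```

The fit gives x 526.6, y 141.1 and mouth z 111 (expected 114 ± 3), so the cap is home with both arms still out. Next is the arm a push: closed fingers turned 90° and tilted 30° with the body outward.

```bash
cat >> h.py <<'E'
AX=np.array([526.9,141.2])
def way(side,th,L=58,t=np.radians(30),gap=0,zm=114,hw=11):
    u=np.array([np.cos(th),-np.sin(th)]);n=np.array([np.sin(th),np.cos(th)])
    q=np.array([35,zm+22])+L*u+(4.5+hw*abs(np.sin(th-t))+gap)*n
    return np.array([AX[0],AX[1]+side*q[0],q[1]])
def tilt(side,t=np.radians(30)): return down(np.pi/2,(-side*t,0,0))
E
python3 - <<'E'
from h import *
p,R=state()
w=way(1,-.35,gap=25);print(w)
o,a,b=plan(p,R,np.array([527,w[1],260]),tilt(1),14)
for r in o:print(r)
print(a)
for th in(-.3,0,.4,.8,1.1,1.25):print(th,way(1,th))
E
```

```text
t 13.6 pos [346.7 141.2 278. ] yaw -0.1 z [-0.001 -0.    -1.   ] F [-0.3  0.8  0.2] g -0.001 q [ 0.07 -0.07  1.81 -0.    1.4   1.64]
[526.9        217.67644387 191.52138273]
[1.29, -0.55, 0.13, -1.68, -1.68, -6.27]
[1.34, -0.41, 0.07, -1.68, -1.68, -6.27]
[1.38, -0.26, 0.03, -1.68, -1.68, -6.27]
[1.4, -0.11, -0.02, -1.68, -1.68, -6.27]
[1.4, 0.05, -0.06, -1.68, -1.68, -6.27]
[1.39, 0.2, -0.1, -1.68, -1.68, -6.27]
[1.35, 0.36, -0.13, -1.68, -1.68, -6.27]
[1.3, 0.51, -0.16, -1.68, -1.68, -6.27]
[1.23, 0.65, -0.18, -1.68, -1.68, -6.27]
[1.15, 0.78, -0.19, -1.68, -1.68, -6.27]
[1.05, 0.91, -0.2, -1.68, -1.68, -6.27]
[0.94, 1.03, -0.2, -1.68, -1.68, -6.27]
[0.81, 1.13, -0.2, -1.68, -1.68, -6.27]
[0.68, 1.21, -0.19, -1.68, -1.68, -6.27]
[526.99115414 217.675409   260.04483822]
-0.3 [526.9        227.89495777 165.14833012]
0 [526.9 234.2 146. ]
0.4 [526.9        231.90202112 118.80758678]
0.8 [526.9        221.99048527  99.61993434]
1.1 [526.9        211.86189582  89.07051507]
1.25 [526.9        205.69242811  84.68159409]
```

Call:
{"fn": "move_arm", "kwargs": {
  "deltas": [
    [1.3,-0.6,0,-1.7,-1.7,-6.3],
    [1.3,-0.4,0,-1.7,-1.7,-6.3],
    [1.4,-0.3,0,-1.7,-1.7,-6.3],
    [1.4,-0.1,0,-1.7,-1.7,-6.3],
    [1.4,0.1,-0.1,-1.7,-1.7,-6.3],
    [1.4,0.2,-0.1,-1.7,-1.7,-6.3],
    [1.4,0.4,-0.1,-1.7,-1.7,-6.3],
    [1.3,0.5,-0.2,-1.7,-1.7,-6.3],
    [1.2,0.7,-0.2,-1.7,-1.7,-6.3],
    [1.2,0.8,-0.2,-1.7,-1.7,-6.3]
  ]
}}

```text
time_s: 14.6
eef_pos: [477.3, 196.8, 267.2]
ee_rot: [0.14, 0.831, 0.52, -0.141]
force: [0.0, -0.1, 0.4]
grip_width: -0.002
```

```bash
python3 - <<'E'
from h import *
p,R=state()
o,a,b=plan(p,R,np.array([527,228,215]),tilt(1),10)
for r in o:print(r)
E
```

```text
t 14.6 pos [477.3 196.8 267.2] yaw 63.0 z [-0.089 -0.38  -0.921] F [ 0.  -0.1  0.4] g -0.002 q [ 0.33  0.43  1.3  -0.34  1.64  0.8 ]
[0.66, 0.27, 0.32, -0.67, -0.64, -2.45]
[0.66, 0.3, 0.31, -0.67, -0.64, -2.45]
[0.65, 0.32, 0.31, -0.67, -0.64, -2.45]
[0.63, 0.35, 0.31, -0.67, -0.64, -2.45]
[0.62, 0.37, 0.31, -0.67, -0.64, -2.45]
[0.61, 0.39, 0.3, -0.67, -0.64, -2.45]
[0.6, 0.41, 0.3, -0.67, -0.64, -2.45]
[0.58, 0.44, 0.3, -0.67, -0.64, -2.45]
[0.57, 0.46, 0.3, -0.67, -0.64, -2.45]
[0.55, 0.47, 0.29, -0.67, -0.64, -2.45]
```

Call:
{"fn": "move_arm", "kwargs": {
  "deltas": [
    [0.6,0.3,0.3,-0.7,-0.6,-2.5],
    [0.7,0.3,0.3,-0.7,-0.6,-2.5],
    [0.7,0.3,0.3,-0.7,-0.6,-2.5],
    [0.6,0.3,0.3,-0.7,-0.6,-2.5],
    [0.6,0.4,0.3,-0.7,-0.6,-2.5],
    [0.6,0.4,0.3,-0.7,-0.6,-2.4],
    [0.6,0.4,0.3,-0.7,-0.6,-2.4],
    [0.6,0.4,0.3,-0.7,-0.6,-2.4],
    [0.6,0.5,0.3,-0.7,-0.6,-2.4],
    [0,0,0,0,0,0]
  ]
}}

```text
time_s: 15.6
eef_pos: [521.4, 225.4, 220.0]
ee_rot: [0.179, 0.701, 0.668, -0.176]
force: [-0.6, -0.3, -0.5]
grip_width: -0.001
```

```bash
python3 - <<'E'
from h import *
import cv2
p,R=state()
z=lambda im,x,y,w,h,f:cv2.resize(im[y:y+h,x:x+w],None,fx=f,fy=f,interpolation=cv2.INTER_CUBIC)
s=eyes.capture("side");t=eyes.capture("top")
cv2.imwrite("pics/s7c.png",np.hstack([z(s,250,80,120,150,4)[:,:420],z(t,180,180,90,150,4)]))
o,a,b=plan(p,R,np.array([527,228,168]),tilt(1),5)
for r in o:print(r)
q=a
for th in(-.15,0.,.15,.3,.45):
  o,q,b=plan(q,b,way(1,th),tilt(1),1);print(th,o[0])
E
```

```text
t 15.6 pos [521.4 225.4 220. ] yaw 87.0 z [-0.006 -0.486 -0.874] F [-0.6 -0.3 -0.5] g -0.001 q [ 0.4   0.58  1.22 -0.46  1.57  0.5 ]
[0.55, 0.09, 0.88, -0.08, -0.19, -0.53]
[0.56, 0.1, 0.88, -0.08, -0.19, -0.53]
[0.56, 0.1, 0.88, -0.08, -0.19, -0.53]
[0.56, 0.1, 0.88, -0.08, -0.19, -0.53]
[0.56, 0.11, 0.88, -0.08, -0.19, -0.53]
-0.15 [0.94, -0.01, 0.85, 0.01, 0.02, 0.0]
0.0 [0.7, 0.0, 0.74, -0.0, -0.0, 0.0]
0.15 [0.57, 0.0, 0.86, -0.0, -0.0, 0.0]
0.3 [0.41, 0.0, 0.94, -0.0, -0.0, 0.0]
0.45 [0.24, 0.0, 1.01, -0.0, -0.0, 0.0]
```

View pics/s7c.png

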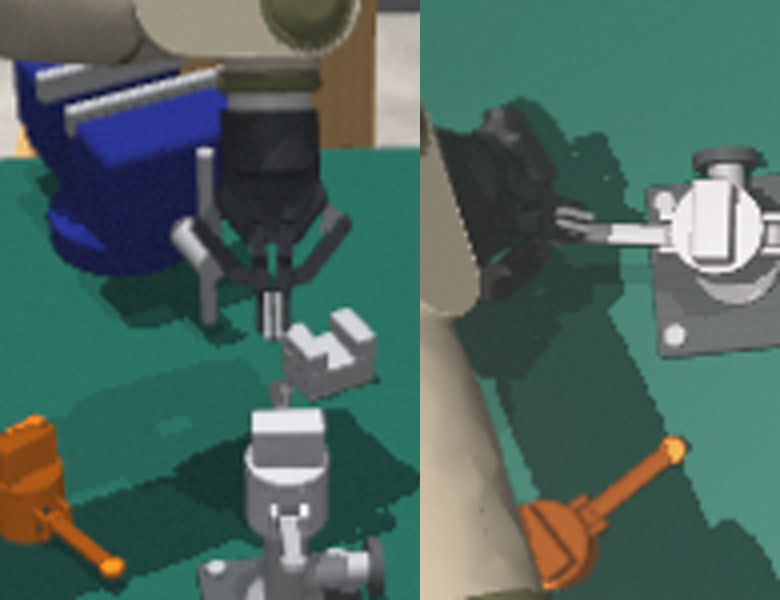

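Call:
{"fn": "move_arm", "kwargs": {
  "deltas": [
    [0.6,0.2,0.9,-0.1,-0.2,-0.5],
    [0.6,0.1,0.9,-0.1,-0.2,-0.5],
    [0.6,0.1,0.9,-0.1,-0.2,-0.5],
    [0.5,0.1,0.9,-0.1,-0.2,-0.5],
    [0.5,0.1,0.8,-0.1,-0.2,-0.5],
    [0.9,0,0.9,0,0,0],
    [0.7,0,0.7,0,0,0],
    [0.6,0,0.9,0,0,0],
    [0.2,0,0.5,0,0,0],
    [0,0,0,0,0,0]
  ]
}}

```text
time_s: 16.7
eef_pos: [528.0, 233.5, 130.9]
ee_rot: [0.184, 0.684, 0.682, -0.182]
force: [0.7, -0.6, -0.3]
grip_width: 0.005
```

```bash
python3 - <<'E'
from h import *
import cv2
p,R=state();q=p;b=R
for th in(.4,.55,.7,.85,1.0,1.1,1.2,1.25):
  o,q,b=plan(q,b,way(1,th),tilt(1),1);print(th,o[0])
z=lambda im,x,y,w,h,f:cv2.resize(im[y:y+h,x:x+w],None,fx=f,fy=f,interpolation=cv2.INTER_CUBIC)
s=eyes.capture("side");t=eyes.capture("top")
cv2.imwrite("pics/s8c.png",np.hstack([z(s,250,80,120,150,4)[:,:420],z(t,180,180,90,150,4)]))
E
```

```text
t 16.7 pos [528.  233.5 130.9] yaw 89.7 z [ 0.003 -0.5   -0.866] F [ 0.7 -0.6 -0.3] g 0.005 q [ 0.42  0.68  1.28 -0.48  1.42  0.55]
0.4 [0.47, -0.11, 1.13, 0.16, 0.03, -0.22]
0.55 [0.12, -0.0, 0.97, -0.0, -0.0, 0.0]
0.7 [0.01, -0.0, 0.71, -0.0, -0.0, 0.0]
0.85 [-0.07, -0.0, 0.71, -0.0, -0.0, 0.0]
1.0 [-0.16, -0.0, 0.71, -0.0, -0.0, 0.0]
1.1 [-0.15, -0.0, 0.47, -0.0, -0.0, 0.0]
1.2 [-0.2, -0.0, 0.47, -0.0, -0.0, 0.0]
1.25 [-0.12, -0.0, 0.22, -0.0, -0.0, 0.0]
```

View pics/s8c.png

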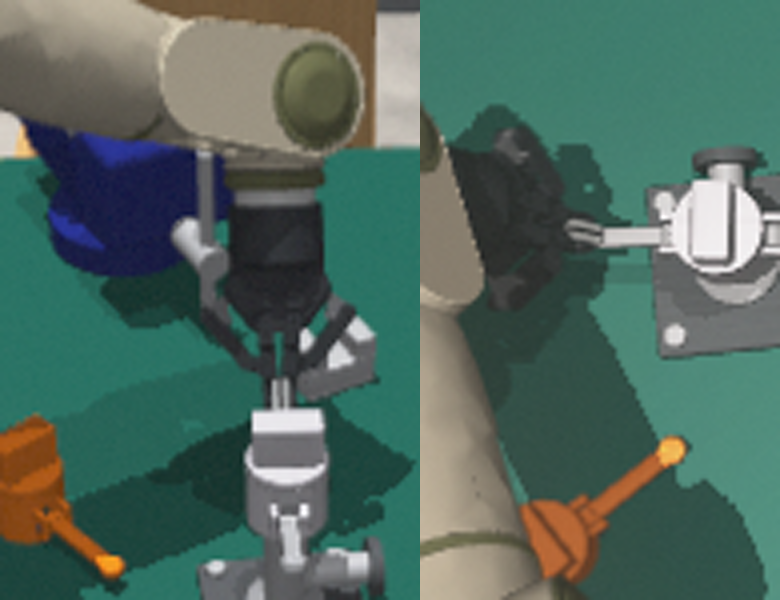

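Call:
{"fn": "move_arm", "kwargs": {
  "deltas": [
    [0.4,0,1.0,0,0,0],
    [0.1,0,1.0,0,0,0],
    [0,0,0.7,0,0,0],
    [-0.1,0,0.7,0,0,0],
    [-0.2,0,0.7,0,0,0],
    [-0.2,0,0.5,0,0,0],
    [-0.1,0,0.3,0,0,0],
    [0,0,0,0,0,0],
    [0,0,0,0,0,0],
    [0,0,0,0,0,0]
  ]
}}

```text
time_s: 17.8
eef_pos: [528.5, 208.1, 90.0]
ee_rot: [0.185, 0.684, 0.682, -0.181]
force: [0.1, 0.4, -0.5]
grip_width: 0.002
```

```bash
python3 - <<'E'
from h import *
import cv2
p,R=state();q=p;b=R
for th in(1.2,1.25,1.3):
  o,q,b=plan(q,b,way(1,th),tilt(1),1);print(th,o[0])
z=lambda im,x,y,w,h,f:cv2.resize(im[y:y+h,x:x+w],None,fx=f,fy=f,interpolation=cv2.INTER_CUBIC)
s=eyes.capture("side");t=eyes.capture("top")
cv2.imwrite("pics/s9c.png",np.hstack([z(s,250,100,120,150,4)[:,:420],z(t,180,180,90,150,4)]))
E
```

```text
t 17.8 pos [528.5 208.1  90. ] yaw 89.7 z [ 0.004 -0.5   -0.866] F [ 0.1  0.4 -0.5] g 0.002 q [ 0.38  0.7   1.37 -0.5   1.31  0.57]
1.2 [0.17, -0.16, 0.35, 0.22, 0.03, -0.26]
1.25 [-0.12, 0.0, 0.23, 0.0, -0.0, 0.0]
1.3 [-0.12, 0.0, 0.22, 0.0, -0.0, 0.0]
```

View pics/s9c.png

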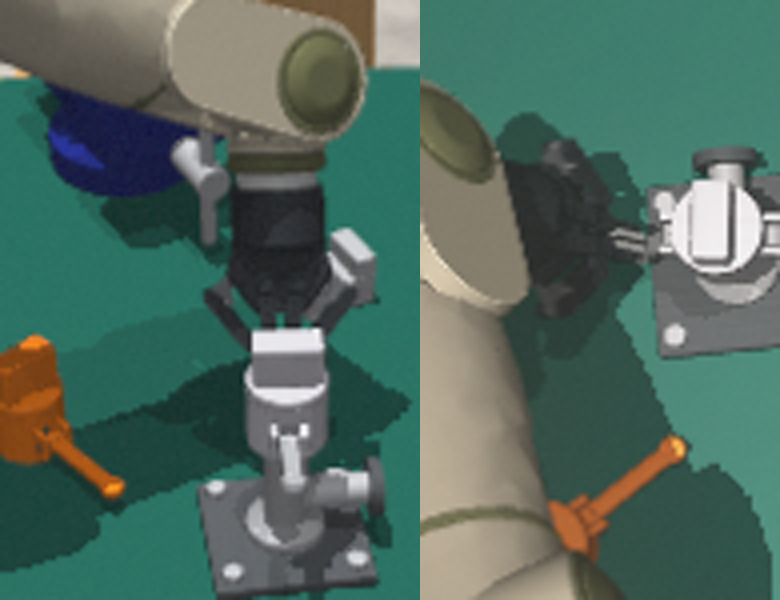

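Call:
{"fn": "move_arm", "kwargs": {
  "deltas": [
    [-0.1,0,0.2,0,0,0],
    [-0.1,0,0.2,0,0,0],
    [-0.1,0,0.15,0,0,0],
    [-0.1,0,0.1,0,0,0],
    [0,0,0,0,0,0],
    [0,0,0,0,0,0],
    [0,0,0,0,0,0],
    [0,0,0,0,0,0],
    [0,0,0,0,0,0],
    [0,0,0,0,0,0]
  ]
}}

```text
time_s: 18.9
eef_pos: [528.4, 202.0, 85.8]
ee_rot: [0.184, 0.684, 0.682, -0.181]
force: [0.5, 4.9, -0.8]
grip_width: 0.001
```

Call:
{"fn": "move_arm", "kwargs": {
  "deltas": [
    [-0.1,0,0.1,0,0,0],
    [-0.1,0,0.1,0,0,0],
    [0,0,0,0,0,0],
    [0,0,0,0,0,0],
    [0,0,0,0,0,0],
    [0,0,0,0,0,0],
    [0,0,0,0,0,0],
    [0,0,0,0,0,0],
    [0,0,0,0,0,0],
    [0,0,0,0,0,0]
  ]
}}

```text
time_s: 19.9
eef_pos: [528.1, 200.1, 84.5]
ee_rot: [0.184, 0.684, 0.682, -0.18]
force: [-0.4, 9.6, -3.8]
grip_width: -0.005
```

Call:
{"fn": "move_arm", "kwargs": {
  "deltas": [
    [-0.1,0,0.1,0,0,0],
    [-0.1,0,0.1,0,0,0],
    [0,0,0,0,0,0],
    [0,0,0,0,0,0],
    [0,0,0,0,0,0],
    [0,0,0,0,0,0],
    [0,0,0,0,0,0],
    [0,0,0,0,0,0],
    [0,0,0,0,0,0],
    [0,0,0,0,0,0]
  ]
}}

```text
time_s: 20.9
eef_pos: [528.3, 199.2, 84.0]
ee_rot: [0.183, 0.684, 0.683, -0.178]
force: [0.4, 19.5, -2.1]
grip_width: -0.0
```

```bash
python3 - <<'E'
from h import *
import cv2
p,R=state()
z=lambda im,x,y,w,h,f:cv2.resize(im[y:y+h,x:x+w],None,fx=f,fy=f,interpolation=cv2.INTER_CUBIC)
s=eyes.capture("side");t=eyes.capture("top")
cv2.imwrite("pics/s10c.png",np.hstack([z(s,270,150,90,100,6)[:,:420],z(t,200,200,60,100,6)]))
E
```

```text
t 20.9 pos [528.3 199.2  84. ] yaw 89.8 z [ 0.006 -0.494 -0.869] F [ 0.4 19.5 -2.1] g -0.0 q [ 0.36  0.7   1.39 -0.51  1.28  0.57]
```

View pics/s10c.png

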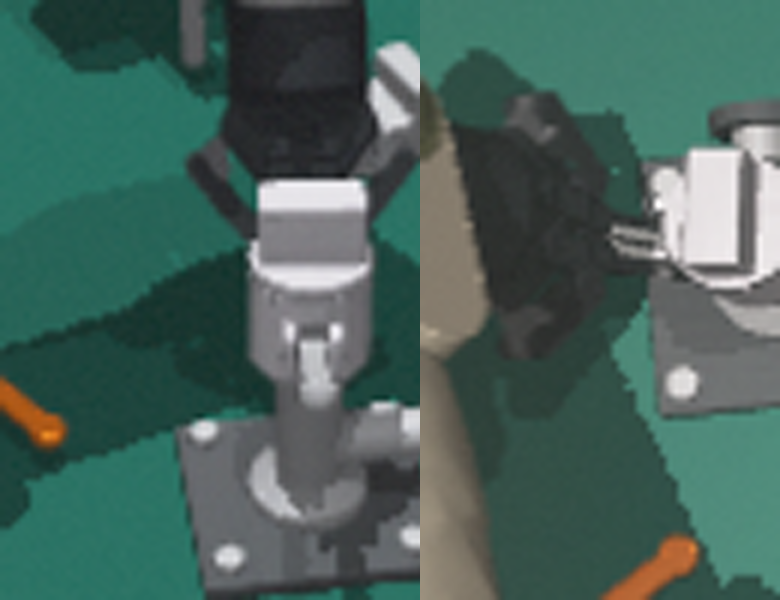

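Call:
{"fn": "move_arm", "kwargs": {
  "deltas": [
    [0.4,0,-0.4,0,0,0],
    [0.4,0,-1,0,0,0],
    [0,0,-2,0,0,0],
    [0,0,-3,0,0,0],
    [0,0,-3,0,0,0],
    [0,0,-3,0,0,0],
    [-1.5,0,-2.6,0,0,0],
    [-2,0,-3.4,0,0,0],
    [-2,0,-3.4,0,0,0],
    [0,0,0,0,0,0]
  ]
}}

```text
time_s: 22.0
eef_pos: [528.2, 264.6, 303.1]
ee_rot: [0.187, 0.685, 0.681, -0.177]
force: [0.0, 0.2, -0.3]
grip_width: -0.001
```

```bash
python3 - <<'E'
from h import *
import cv2
p,R=state()
z=lambda im,x,y,w,h,f:cv2.resize(im[y:y+h,x:x+w],None,fx=f,fy=f,interpolation=cv2.INTER_CUBIC)
s=eyes.capture("side");t=eyes.capture("top")
cv2.imwrite("pics/s11c.png",np.hstack([z(s,270,130,70,100,6)[:,:420],z(t,200,200,60,100,6)]))
o,a,b=plan(p,R,np.array([527,55,280]),tilt(-1),10)
for r in o:print(r)
print(a)
E
```

```text
t 22.0 pos [528.2 264.6 303.1] yaw 89.4 z [ 0.011 -0.497 -0.868] F [ 0.   0.2 -0.3] g -0.001 q [ 0.46  0.6   0.97 -0.48  1.78  0.42]
[-1.7, -0.01, 1.24, 0.09, 5.98, -0.02]
[-1.82, -0.01, 1.06, 0.09, 5.98, -0.02]
[-1.93, -0.01, 0.86, 0.09, 5.98, -0.02]
[-2.0, -0.01, 0.66, 0.09, 5.98, -0.02]
[-2.06, -0.01, 0.44, 0.09, 5.98, -0.02]
[-2.1, -0.0, 0.23, 0.09, 5.98, -0.02]
[-2.11, -0.01, 0.01, 0.09, 5.98, -0.02]
[-2.1, -0.01, -0.21, 0.09, 5.98, -0.02]
[-2.07, -0.01, -0.43, 0.09, 5.98, -0.02]
[-2.0, -0.0, -0.65, 0.09, 5.98, -0.02]
[527.03563652  55.0387853  280.02447314]
```

View pics/s11c.png

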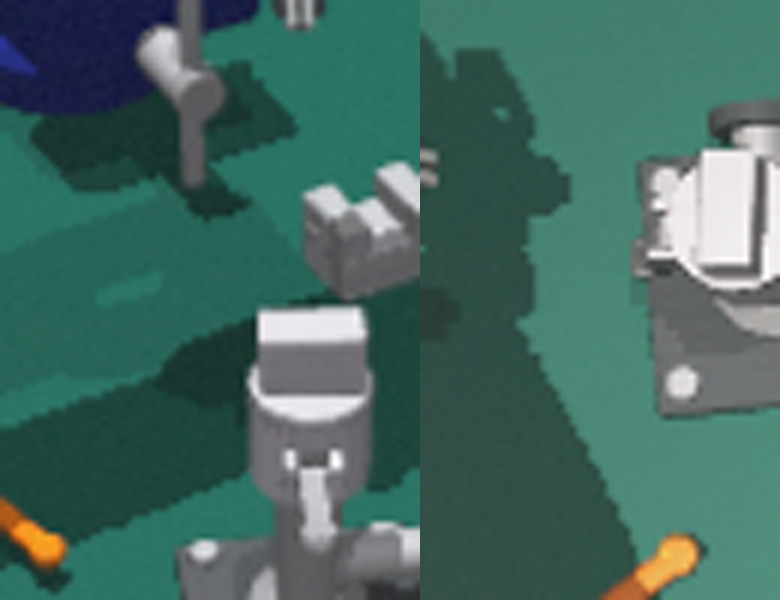

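```bash
python3 - <<'E'
from h import *
S=lambda X,Y:np.array([270+(X+.5)/6-.5,130+(Y+.5)/6-.5])
T=lambda X,Y:np.array([200+(X-420+.5)/6-.5,200+(Y+.5)/6-.5])
obs=[("side","r1",S(258,312)),("side","r2",S(365,309)),("side","r3",S(366,340)),("side","r4",S(258,343)),
("top","r2",T(702,150)),("top","r3",T(750,150)),("top","r4",T(750,266)),("top","r1",T(700,265))]
f=lambda v:np.concatenate([proj(n,cap([v[0],v[1],v[2],0,0,v[3]])[k])-o for n,k,o in obs])
r=least_squares(f,[527,142,0,114]);print(r.x);print(r.fun.reshape(-1,2).round(1).tolist())
for th in(.9,1.0,1.1,1.2,1.25):
  e=proj("top",cap([r.x[0],r.x[1],r.x[2],th,0,114])['ea']);print(th,(e-200)*6+np.array([420,0]))
E
```

```text
[ 5.27845548e+02  1.46800748e+02 -1.51200918e-03  1.10477291e+02]
[[0.0, -0.1], [0.1, -0.2], [0.5, 0.1], [0.4, 0.1], [-0.7, -0.1], [1.0, -0.1], [0.6, 0.5], [-0.8, 0.6]]
0.9 [582.70502639 251.52230845]
1.0 [597.16172977 252.98708472]
1.1 [612.21656987 254.23962391]
1.2 [627.73387237 255.27014864]
1.25 [635.62294521 255.69959033]
```

Call:
{"fn": "move_arm", "kwargs": {
  "deltas": [
    [-1.7,0,1.2,0,6,0],
    [-1.8,0,1.1,0,6,0],
    [-1.9,0,0.9,0,6,0],
    [-2,0,0.7,0,6,0],
    [-2.1,0,0.4,0,6,0],
    [-2.1,0,0.2,0,6,0],
    [-2.1,0,0,0,6,0],
    [-2.1,0,-0.2,0,6,0],
    [-2.1,0,-0.4,0,6,0],
    [-2,0,-0.7,0,6,0]
  ]
}}

```text
time_s: 23.1
eef_pos: [526.5, 53.5, 273.3]
ee_rot: [-0.183, 0.683, 0.682, 0.186]
force: [0.4, -0.3, -0.4]
grip_width: -0.005
```

```bash
python3 - <<'E'
from h import *
import cv2
p,R=state()
z=lambda im,x,y,w,h,f:cv2.resize(im[y:y+h,x:x+w],None,fx=f,fy=f,interpolation=cv2.INTER_CUBIC)
s=eyes.capture("side");t=eyes.capture("top")
cv2.imwrite("pics/side12.png",s);cv2.imwrite("pics/top12.png",t)
s6=cv2.imread("pics/side6.png");t6=cv2.imread("pics/top6.png")
cv2.imwrite("pics/s12c.png",np.hstack([z(x,295,160,50,100,5) if i<2 else z(x,220,200,60,100,5)[:,:275] for i,x in enumerate([s6,s,t6])]))
cv2.imwrite("pics/t12c.png",np.vstack([z(t6,205,205,100,60,5),z(t,205,205,100,60,5)]))
o,a,b=plan(p,R,np.array([527,55,280]),tilt(-1),1);print(o)
E
```

```text
t 23.1 pos [526.5  53.5 273.3] yaw 90.0 z [ 0.005  0.504 -0.864] F [ 0.4 -0.3 -0.4] g -0.005 q [-0.36  0.32  1.47  0.49  1.55 -0.42]
[[0.47, 0.05, -0.5, 0.27, -0.27, -0.03]]
```

View pics/s12c.png

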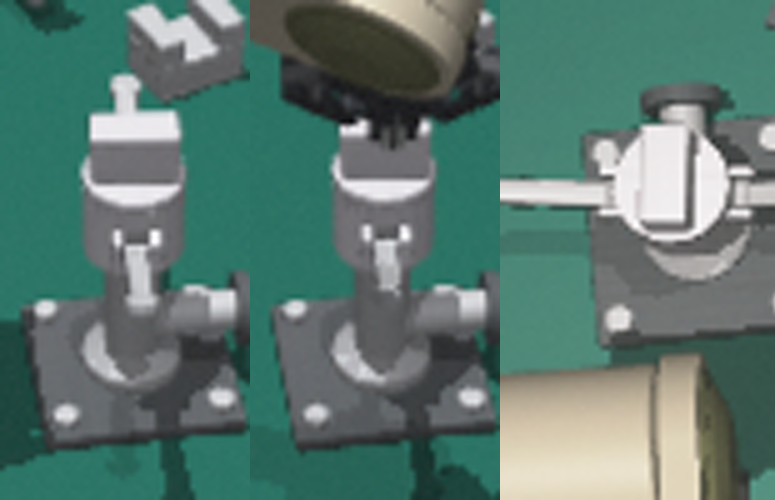

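View pics/t12c.png

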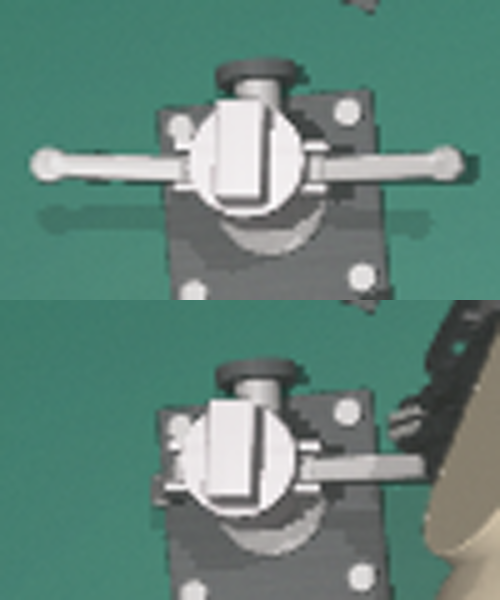

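```bash
python3 - <<'E'
import h
from h import *
h.AX=np.array([526.9,143.5])
p,R=state()
q,b=p,R
w=way(-1,-.5,gap=8,hw=7);print(w)
o,q,b=plan(q,b,w,tilt(-1),6)
for r in o:print(r)
for th in(-.35,-.2,-.05,.1,.25,.4,.55,.7,.85,1.0,1.1,1.2):
  w=way(-1,th,hw=7);o,q,b=plan(q,b,w,tilt(-1),1);print(th,w.round(0),o[0])
E
```

```text
t 23.2 pos [526.6  51.  271.5] yaw 89.5 z [ 0.004  0.503 -0.864] F [-0.   1.1 -0.4] g -0.003 q [-0.37  0.32  1.47  0.49  1.55 -0.42]
[526.9         66.45898945 180.02256567]
[-0.54, 0.0, 1.45, 0.03, -0.03, -0.07]
[-0.54, 0.0, 1.45, 0.03, -0.03, -0.07]
[-0.54, 0.0, 1.45, 0.03, -0.03, -0.07]
[-0.54, 0.01, 1.45, 0.03, -0.03, -0.07]
[-0.55, 0.0, 1.45, 0.03, -0.03, -0.07]
[-0.54, 0.01, 1.44, 0.03, -0.03, -0.07]
-0.35 [527.  57. 165.] [-1.53, -0.0, 0.84, 0.03, -0.01, 0.02]
-0.2 [527.  53. 156.] [-0.77, -0.0, 0.55, -0.0, -0.0, -0.0]
-0.05 [527.  51. 147.] [-0.68, -0.0, 0.68, -0.0, -0.0, -0.0]
0.1 [527.  50. 138.] [-0.57, -0.0, 0.79, -0.0, -0.0, -0.0]
0.25 [527.  51. 128.] [-0.42, -0.0, 0.87, -0.0, -0.0, -0.0]
0.4 [527.  53. 118.] [-0.28, -0.0, 0.94, -0.0, -0.0, -0.0]
0.55 [527.  57. 110.] [-0.12, -0.0, 0.93, -0.0, -0.0, -0.0]
0.7 [527.  60. 103.] [-0.0, -0.0, 0.77, -0.0, -0.0, -0.0]
0.85 [527.  65.  97.] [0.1, -0.0, 0.77, -0.0, -0.0, -0.0]
1.0 [527.  71.  91.] [0.2, -0.0, 0.75, -0.0, -0.0, -0.0]
1.1 [527.  75.  88.] [0.19, -0.0, 0.49, -0.0, -0.0, -0.0]
1.2 [527.  79.  85.] [0.24, -0.0, 0.47, -0.0, -0.0, -0.0]
```

Call:
{"fn": "move_arm", "kwargs": {
  "deltas": [
    [-0.5,0,1.4,0,0,0],
    [-0.5,0,1.5,0,0,0],
    [-0.6,0,1.5,0,0,0],
    [-0.5,0,1.4,0,0,0],
    [-0.6,0,1.5,0,0,0],
    [-0.5,0,1.4,0,0,0],
    [-1.5,0,0.8,0,0,0],
    [-0.8,0,0.6,0,0,0],
    [-0.7,0,0.7,0,0,0],
    [0,0,0,0,0,0]
  ]
}}

```text
time_s: 24.2
eef_pos: [527.4, 54.2, 148.6]
ee_rot: [-0.182, 0.684, 0.682, 0.184]
force: [-0.0, 0.3, 0.1]
grip_width: -0.001
```

```bash
python3 - <<'E'
import h
from h import *
import cv2
h.AX=np.array([526.9,143.5])
p,R=state()
z=lambda im,x,y,w,h,f:cv2.resize(im[y:y+h,x:x+w],None,fx=f,fy=f,interpolation=cv2.INTER_CUBIC)
s=eyes.capture("side")
cv2.imwrite("pics/s13c.png",z(s,270,130,100,100,6))
q,b=p,R
for th in(.1,.25,.4,.55,.7,.85,1.0,1.1,1.2):
  w=way(-1,th,hw=7);o,q,b=plan(q,b,w,tilt(-1),1);print(th,w.round(0),o[0])
E
```

```text
t 24.2 pos [527.4  54.2 148.6] yaw 90.0 z [ 0.004  0.5   -0.866] F [-0.   0.3  0.1] g -0.001 q [-0.36  0.45  1.63  0.51  1.3  -0.56]
0.1 [527.  50. 138.] [-0.91, -0.06, 0.75, 0.25, 0.01, -0.03]
0.25 [527.  51. 128.] [-0.43, 0.0, 0.87, 0.0, -0.0, -0.0]
0.4 [527.  53. 118.] [-0.28, 0.0, 0.94, 0.0, -0.0, -0.0]
0.55 [527.  57. 110.] [-0.12, 0.0, 0.93, 0.0, -0.0, -0.0]
0.7 [527.  60. 103.] [0.0, 0.0, 0.77, 0.0, -0.0, -0.0]
0.85 [527.  65.  97.] [0.1, 0.0, 0.77, 0.0, -0.0, -0.0]
1.0 [527.  71.  91.] [0.21, 0.0, 0.75, 0.0, -0.0, -0.0]
1.1 [527.  75.  88.] [0.19, 0.0, 0.49, 0.0, -0.0, -0.0]
1.2 [527.  79.  85.] [0.23, 0.0, 0.47, 0.0, -0.0, -0.0]
```

View pics/s13c.png

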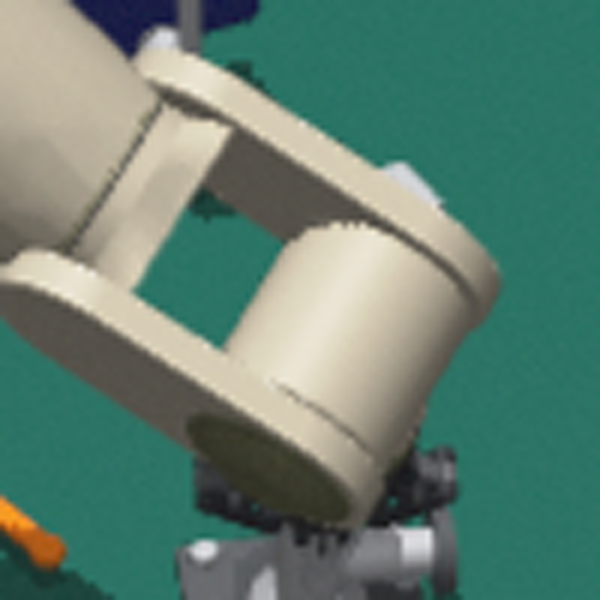

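Call:
{"fn": "move_arm", "kwargs": {
  "deltas": [
    [-0.7,0,0.8,0,0,0],
    [-0.5,0,0.8,0,0,0],
    [-0.3,0,0.9,0,0,0],
    [-0.1,0,0.9,0,0,0],
    [0,0,0.8,0,0,0],
    [0.1,0,0.8,0,0,0],
    [0.2,0,0.7,0,0,0],
    [0.2,0,0.5,0,0,0],
    [0.1,0,0.2,0,0,0],
    [0,0,0,0,0,0]
  ]
}}

```text
time_s: 25.25
eef_pos: [528.0, 78.4, 89.2]
ee_rot: [-0.181, 0.683, 0.683, 0.185]
force: [1.0, -1.1, 0.2]
grip_width: 0.002
```

Call:
{"fn": "move_arm", "kwargs": {
  "deltas": [
    [0.1,0,0.2,0,0,0],
    [0.1,0,0.1,0,0,0],
    [0.1,0,0.1,0,0,0],
    [0,0,0,0,0,0],
    [0,0,0,0,0,0],
    [0,0,0,0,0,0],
    [0,0,0,0,0,0],
    [0,0,0,0,0,0],
    [0,0,0,0,0,0],
    [0,0,0,0,0,0]
  ]
}}

```text
time_s: 26.25
eef_pos: [528.2, 82.6, 87.3]
ee_rot: [-0.181, 0.683, 0.683, 0.185]
force: [-0.1, -1.0, -0.2]
grip_width: 0.003
```

Call:
{"fn": "move_arm", "kwargs": {
  "deltas": [
    [0.1,0,0.1,0,0,0],
    [0.1,0,0.1,0,0,0],
    [0.1,0,0.1,0,0,0],
    [0,0,0,0,0,0],
    [0,0,0,0,0,0],
    [0,0,0,0,0,0],
    [0,0,0,0,0,0],
    [0,0,0,0,0,0],
    [0,0,0,0,0,0],
    [0,0,0,0,0,0]
  ]
}}

```text
time_s: 27.25
eef_pos: [528.4, 85.7, 85.9]
ee_rot: [-0.18, 0.683, 0.683, 0.184]
force: [0.4, -7.8, -1.8]
grip_width: -0.001
```

Call:
{"fn": "move_arm", "kwargs": {
  "deltas": [
    [0.1,0,0.1,0,0,0],
    [0.1,0,0.1,0,0,0],
    [0,0,0,0,0,0],
    [0,0,0,0,0,0],
    [0,0,0,0,0,0],
    [0,0,0,0,0,0],
    [0,0,0,0,0,0],
    [0,0,0,0,0,0],
    [0,0,0,0,0,0],
    [0,0,0,0,0,0]
  ]
}}

```text
time_s: 28.25
eef_pos: [528.7, 86.7, 85.1]
ee_rot: [-0.178, 0.684, 0.683, 0.184]
force: [-1.6, -18.9, 0.3]
grip_width: -0.003
```

Call:
{"fn": "move_arm", "kwargs": {
  "deltas": [
    [-0.4,0,-0.4,0,0,0],
    [-0.4,0,-1,0,0,0],
    [0,0,-2,0,0,0],
    [0,0,-3,0,0,0],
    [0,0,-3,0,0,0],
    [0,0,-3,0,0,0],
    [1,0,-3,0,0,0],
    [1.5,3,-2.5,0,0,0],
    [1.5,0,-2.5,0,0,0],
    [0,0,0,0,0,0]
  ]
}}

```text
time_s: 29.25
eef_pos: [558.0, 15.0, 282.2]
ee_rot: [-0.178, 0.683, 0.684, 0.186]
force: [-0.3, -0.0, -0.8]
grip_width: 0.003
```

```bash
python3 - <<'E'
from h import *
p,R=state()
o,a,b=plan(p,R,np.array([360,-60,320]),tilt(-1),8)
for r in o:print(r)
E
```

```text
t 29.25 pos [558.   15.  282.2] yaw 90.3 z [ 0.011  0.498 -0.867] F [-0.3 -0.  -0.8] g 0.003 q [-0.41  0.39  1.34  0.48  1.61 -0.44]
[-0.57, -2.47, -0.9, 0.08, 0.01, 0.03]
[-0.57, -2.47, -0.9, 0.08, 0.01, 0.03]
[-0.57, -2.47, -0.9, 0.08, 0.01, 0.03]
[-0.57, -2.47, -0.89, 0.08, 0.01, 0.03]
[-0.57, -2.47, -0.89, 0.08, 0.01, 0.03]
[-0.57, -2.47, -0.89, 0.08, 0.01, 0.03]
[-0.57, -2.48, -0.88, 0.08, 0.01, 0.03]
[-0.57, -2.47, -0.88, 0.08, 0.01, 0.03]
```

Call:
{"fn": "move_arm", "kwargs": {
  "deltas": [
    [-0.6,-2.4,-0.9,0,0,0],
    [-0.6,-2.5,-0.9,0,0,0],
    [-0.6,-2.5,-0.9,0,0,0],
    [-0.6,-2.5,-0.9,0,0,0],
    [-0.6,-2.5,-0.9,0,0,0],
    [-0.6,-2.5,-0.9,0,0,0],
    [-0.6,-2.5,-0.9,0,0,0],
    [-0.6,-2.5,-0.9,0,0,0],
    [-2,0,0,0,0,0],
    [-2,0,0,0,0,0]
  ]
}}

```text
time_s: 30.25
eef_pos: [357.0, -97.0, 295.5]
ee_rot: [-0.181, 0.683, 0.683, 0.185]
force: [0.8, 0.1, -0.4]
grip_width: 0.003
```

```bash
python3 - <<'E'
from h import *
import cv2
p,R=state()
z=lambda im,x,y,w,h,f:cv2.resize(im[y:y+h,x:x+w],None,fx=f,fy=f,interpolation=cv2.INTER_CUBIC)
s=eyes.capture("side");t=eyes.capture("top")
cv2.imwrite("pics/side14.png",s);cv2.imwrite("pics/top14.png",t)
cv2.imwrite("pics/s14c.png",np.hstack([z(s,290,155,65,100,6),z(t,220,205,65,100,6)]))
E
```

```text
t 30.25 pos [357.  -97.  295.5] yaw 90.1 z [ 0.006  0.5   -0.866] F [ 0.8  0.1 -0.4] g 0.003 q [-0.84  0.05  1.73  0.35  1.75 -0.85]
```

View pics/s14c.png

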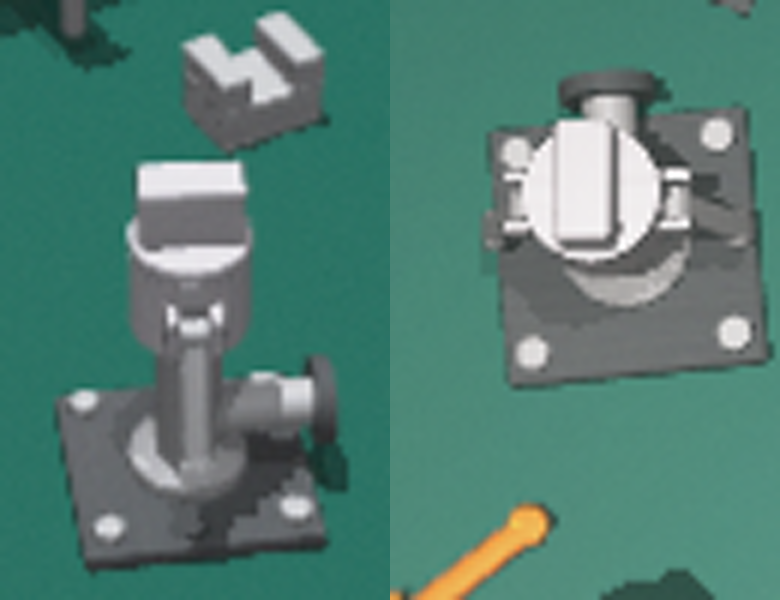

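View pics/side14.png

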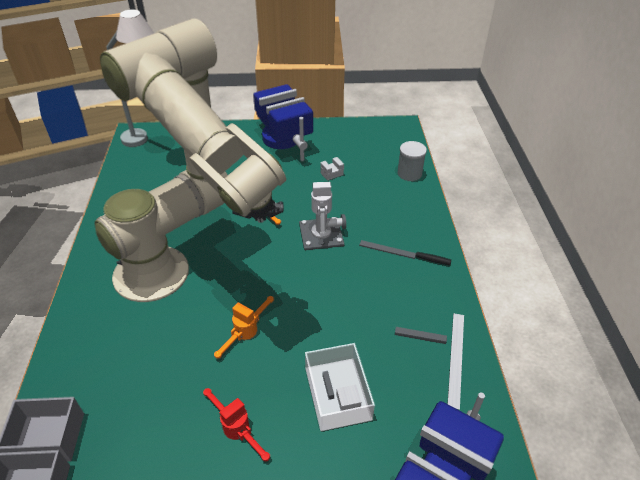

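```bash
python3 - <<'E'
from h import *
S=lambda X,Y:np.array([290+(X+.5)/6-.5,155+(Y+.5)/6-.5])
T=lambda X,Y:np.array([220+(X+.5)/6-.5,205+(Y+.5)/6-.5])
obs=[("side","r1",S(137,165)),("side","r2",S(245,163)),("side","r3",S(245,193)),("side","r4",S(138,196)),("side","eb",S(197,465)),
("top","r2",T(167,120)),("top","r3",T(222,120)),("top","r4",T(222,238)),("top","r1",T(165,238)),("top","eb",T(349,238)),("top","ea",T(103,237))]
f=lambda v:np.concatenate([proj(n,cap(v)[k])-o for n,k,o in obs])
r=least_squares(f,[527,142,0,1.2,1.2,114]);print(r.x);print(r.fun.reshape(-1,2).round(1).tolist())
c=(526.9,142.5,0)
for a in(.9,1.,1.1,1.2,1.25,1.3):
  q=cap([*c,a,a,114]);print(a,((proj("side",q['eb'])-[290,155])*6).round(),((proj("top",q['eb'])-[220,205])*6).round(),((proj("top",q['ea'])-[220,205])*6).round())
E
```

```text
[5.26487602e+02 1.42519376e+02 1.54151185e-03 1.22517613e+00
 1.29104902e+00 1.12630331e+02]
[[-0.2, -0.3], [-0.3, -0.5], [0.3, -0.1], [0.0, 0.0], [-0.1, 1.1], [-0.1, 0.2], [0.4, 0.2], [0.1, 0.5], [-0.1, 0.5], [-0.5, -1.0], [0.0, -0.9]]
0.9 [198. 484.] [397. 224.] [ 51. 224.]
1.0 [197. 482.] [384. 225.] [ 66. 225.]
1.1 [196. 478.] [371. 226.] [ 81. 226.]
1.2 [195. 473.] [357. 227.] [ 96. 227.]
1.25 [195. 470.] [349. 228.] [104. 228.]
1.3 [194. 466.] [342. 228.] [112. 228.]
```

```bash
python3 - <<'E'
from h import *
import cv2
t=cv2.imread("pics/top14.png")
x0,y0,f=230,225,14
im=cv2.resize(t[y0:y0+40,x0:x0+55],None,fx=f,fy=f,interpolation=cv2.INTER_CUBIC)
def end(side,th,c):
    pts=[]
    for k in np.linspace(0,2*np.pi,24):
        for zz in(-4.5,4.5):
            l=78+10*np.cos(k);X=10*np.sin(k)
            pts.append([c[0]+X,c[1]+side*(35+l*np.cos(th)+zz*np.sin(th)),136-l*np.sin(th)+zz*np.cos(th)])
    P2=np.array([(proj("top",np.array(q))-[x0,y0]+.5)*f for q in pts]);return cv2.convexHull(P2.astype(np.int32))
for th,col in((1.25,(0,255,0)),(1.1,(0,0,255))):
    for sd in(1,-1): cv2.polylines(im,[end(sd,th,(524.5,142.6))],True,col,1)
cv2.imwrite("pics/z14.png",im)
E
```

```text
(no output)
```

View pics/z14.png

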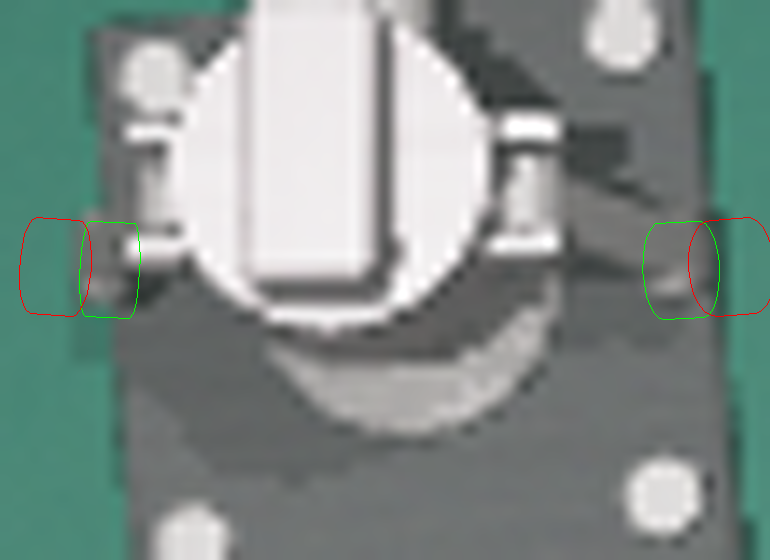

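The end outlines of both arms match 1.25 rad (green), well away from 1.1 rad (red), and they are symmetric about the cap's axis. The cap fit gives mouth z 112.6, so it is home. I'm handing the job in.

```bash
python3 - <<'E'
from rig import order
print(order.finish_job())
E
```

```text
the job is handed in; nothing more can be done
None
```

I set the silver aluminium cap on the adaptor, pressed it fully home and locked it. Arm a (+y) went to its stop first, then arm b (-y). I handed the job in at about 30 s of the 72 s allowed, with the gripper well clear of the cap.

**Cap home:** the height held at TCP z 181.2 (expected about 181.6) while the pressing force rose from 12 to 35 N. Both arms were still out at that point. The last camera fit put the mouth at 112.6 mm, against a nominal 114 mm and calibration good to about 2 mm.

**Arms down:** each push ended at about 19 N with under 1 mm of further movement. The fit gave arm a 1.23 rad and arm b 1.29 rad (stop at 1.25), and the outlines matched 1.25 rad on both sides within camera resolution.

**What disagreed:** after arm a was locked, the cap had moved about 3 mm towards +y, probably taking up its play on the adaptor. It was centred again once arm b was down. The camera fits read the cap 1 to 3.5 mm low throughout. I did not press arm a again after arm b, so its final angle rests on the camera check alone.

**Other objects:** I kept clear of the parts box, file, V-block and look-alikes, and the last side picture shows nothing obviously moved. I did not measure their positions.

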